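Crank the dish viewer's flap to the marker and hold it

ROBOT

A 7-joint arm with a two-finger parallel gripper is mounted at the origin on a cart in front of the work surface, level with it; the furniture and walls round the work are solid. World frame = base frame: x ahead of the robot, y to its left, z up, the work surface at z = 0. Lengths are in m, angles in rad, forces in N, time in s.
With the tool pointing down it reaches from about 0.425 to 0.925 m from the base axis. Payload 6.8 kg.
Tool frame: the origin (TCP) lies between the finger pads; the fingertips stand r.tip_reach ahead of it and the grasp point (between the pads) lies 11 mm behind it (r.tip_reach is the distance from the TCP to the fingertips, in m); z points along the fingers, y is the direction in which the jaws open and shut (so a half turn about z gives the same grasp; the last joint's range is limited). The gripper opens to 85 mm and grips with 20 to 120 N. Pads are 22 mm wide; open, the fingers measure 114 mm over their backs; the gripper's body (76 mm by 85 mm) begins 54 mm behind the grasp point. The pads swing forward as they close: fully open they stand 13 mm farther back than shut.
Start: joints at [-1.229, 0.477, 0.022, 1.555, -0.011, 1.109, -0.083], TCP at [0.293, 0.608, 0.239] pointing down, gripper open.
Joint ranges: [-2.96, 2.96], [-0.34, 2.1], [-1.41, 1.46], [0.24, 2.44], [-1.37, 4.51], [0.17, 1.92], [-2.96, 2.96]. Speed limits (rad/s): [2.39, 2.39, 3.14, 3.14, 3.14, 3.14, 3.14].

INTERFACE

Orientations are given as a rotation vector (axis times angle).
In Python, from bench import r, eyes, spotter gives the robot as it stands.
- The arm moves only by the tool carry_out, never from a script. Its argument "series" is text: rows parted by semicolons, each of 5 numbers parted by spaces: the shift along the tool's x, y, z in cm, then the turn about the tool's z in rad, then the opening, from 0 (shut) to 1 (fully open). In form: x y z yaw gripper; .... A call has 1 to 8 rows; each row shifts and turns the commanded pose from where the row before left it, along the tool's axes as they then stand; what a row does not reach is not made up. A row lasts 1/8 s, in which the tool goes at most 62.5 mm and 10.7 degrees, less where a joint would pass 70% of its speed; a pose out of reach is approached as far as the arm can. A call with a gripper value outside its range is refused whole. The fingers move at their own pace and stop on an object; "grip_force" is the grip in N (left out, the last holds). Time passes only in rows, so rows that do not move let the fingers close. It gives the time, the measured TCP pose, the force and the opening at its end, in the units of the state.
- r.get_obs(): the state, without advancing time (a new reading comes with each control period).
- eyes.grab_frame(name): name is "scene" or "top" or "wrist"; returns a dict with "color" (480x640x3 uint8, blue, green, red), "intrinsics" (3x3 intrinsics, pixels), "R" (3x3) and "t" (3): a world point X has camera coordinates R X + t; the wrist camera has in their place "T_tool_cam" (4x4, takes a point from camera to tool coordinates, whose origin is the TCP and whose axes are the flange's). Camera axes: x right, y down, z forward; pixel columns grow to the right and rows downward; lengths in m; the calibration is good to about 2 mm. A picture is of the moment at which its call begins: read the wrist's pose just before it. There is no depth.
- r.hand_in(): hands the job in, once; it reports no verdict.
Trained networks look in a picture, given as the dict that the camera call returned (one of the last four; its "shot" number tells which), for a name from the list of things; names that differ only in an ending like _2 or _b are one class to them, and where a whole thing is asked for, a point or a joint stands for the part that bears it (a point fixed in the world has none). Each returns a list of dicts, best first, with "confidence" (0 to 1); they miss things now and then, are a little off and sometimes report something else, mostly with a low value. They report only what shows in the picture. A call takes as long as a camera call. They do not tell look-alikes from the thing itself.
- spotter.search_frame(picture, query): "uv" ([column, row] in pixels, amid what is visible of it).
- spotter.trace(picture, query): "pixels" (480x640 bool, what is visible of it) and "uv" ([column, row] in pixels, amid what is visible of it).
- spotter.mark_of(picture, query): "uv" ([column, row] in pixels: a listed point, or the origin of a listed thing).
The state is a dict: "clock": time; "joints": joint angles; "qvel": joint speeds; "tau": joint torques, N m; "tcp_pos": TCP position; "orientation": TCP orientation; "contact_force": force on the tool from outside, world axes, zero at the start; "moment": the same for the moment, N m; "grip_width": finger opening in m.
Only numpy, scipy, OpenCV 4.12 (cv2) and the standard library are available. Lean on these libraries where they do the work, as an engineer would, in place of code of your own. Each camera call takes 0.05 s, during which the arm holds its last target.

TASK

The blue-framed inspection flap of the dish viewer is worked by a removable T-key. Stand the orange-handled key fully down on the viewer's square drive shaft while the flap is still closed, then turn the key counterclockwise (seen from above) until the flap's red pointer lines up with the yellow marker on the arc. Finish while still gripping the key and holding the flap still at the mark (it falls shut if let go); nothing but the key may carry the flap, and do not shift the marker or the bottle, cup and timer standing around.

Things in the scene. Friction and masses are not known exactly. Their poses are not given: they have to be found in the camera images.
- key: loose T-key standing upright, 83 mm high, 0.08-0.17 kg: dark steel square socket 34x34x36 mm below, steel stem 10 mm thick, orange handle bar 76 mm long, 12 wide, 14 high on top, its mid-height 76 mm above the origin. Origin: centre of the underside; z up, x along the bar. Square bore in the underside about 15.5 mm wide, sides parallel to x and y, 30 mm deep
- shaft_seat (a point): foot of the upright square steel shaft on the white 48 mm gear housing before the viewer, 115 mm above the worktop, on the shaft's axis. x, y parallel to the shaft's sides (turn with it), z up. Shaft 14 mm square for 20 mm, then 10 mm square for a 4 mm lead-in. The seated key's underside rests at this point; each quarter-turn position fits, play about 0.1 rad. Free room round it for the gripper
- flap_angle (a joint): opening angle of the flap in rad: 0 closed (level), grows as it rises, up to 1.5. Geared 1:1 to the drive shaft: turning the shaft counterclockwise seen from above by an angle raises the flap by the same angle. The flap falls shut when the shaft is let go; it takes about 0.1 to 0.2 Nm at the shaft
- mark (a joint): angle of the yellow marker on the arc in rad, on the same scale as joint flap_angle (drawn between 0.55 and 1.05): when the two are equal, the pointer is at the marker
- flap: the flap: blue frame 124 x 143 mm with a clear pane, hinged along the viewer's left upper edge 85 mm above the worktop, its right edge rises. Origin on the hinge axis; x along the hinge away from the robot, the panel extends to -y
- pointer_tip (a point): tip of the flap's red pointer, 105 mm from the hinge axis, in front of the viewer
- mark_tip (a point): inner tip of the yellow marker that rides on the white graduated arc, also 105 mm from the hinge axis and in the pointer's plane
- viewer: the fixed dish viewer: grey base plate 300 x 190 x 8 mm, white open chamber 130 x 160 mm and 76 mm high, gear housing in front of its left edge, white arc up to 215 mm high. Origin on the worktop under the chamber's centre; x away from the robot, y to the left, z up; the shaft's axis stands at x = -170, y = +70 mm
- bottle: bystander: brown reagent bottle with blue cap, 62 mm across, 139 mm high; origin centre of its underside
- cup: bystander: specimen cup with yellow lid, 59 mm across, 72 mm high; origin centre of its underside
- timer: bystander: white bench timer lying flat, 62x66x23 mm; origin centre of its underside
There are look-alikes about, which are no part of the job. What is shaped like the key but turquoise is not meant.

How it is judged:
On the way:
1. the key stands fully down on the square shaft, flap still closed (distance between key and shaft_seat below 0.006 m and angle between key's own z axis and vertical below 0.12 rad and value of joint flap_angle below 0.2 rad), for 0.2 s.
At the end, for the whole second after the job is handed in: pointer tip within 8 mm (about 4 degrees) of the marker tip, flap at rest, key still on the shaft (within 5 mm of its axis, underside less than 8 mm above the seat, upright within 7 degrees) and gripped by the fingers with more than 1 N; nothing touches the flap itself (distance between pointer_tip and mark_tip below 0.008 m and velocity of joint flap_angle between -0.05 and 0.05 rad/s and horizontal distance between key and shaft_seat below 0.005 m and z of key in the frame of shaft_seat below 0.008 m and angle between key's own z axis and vertical below 0.12 rad and contact force between the fingers and key above 1 N and contact force between flap and anything else below 0.3 N); the arm keeps its last pose, push and grip.
It fails at once if the yellow marker is shifted along the arc by more than 5 mm (distance of mark_tip from where it was at the start of the episode above 0.005 m).
It fails at once if the bottle, cup or timer is moved by more than 25 mm (distance of any of bottle, cup, timer from where it was at the start of the episode above 0.025 m).
It also fails if it takes over 48 s, if anything falls off the work surface, if the arm or the gripper's body presses on something with over 40 N, if the wrist force passes 120 N, or if a joint passes its speed limit or range.

## Working session

There is one attempt and no reset: what is moved stays moved. The work goes in short steps, Python scripts to look and compute and a tool call to move; the robot and the scene stay as the last step left them, time stands still between calls to the robot, and variables do not carry over. Pictures are saved under pics/ and viewed, and the job is handed in when it is done.

Besides the shell and the picture viewer there is one more tool, called after "Call:" as a command line: name --argument value ..., lists and objects as JSON in quotes. carry_out: Moves the arm, as the interface text tells. Its arguments: {"type":"object","properties":{"series":{"type":"string"},"grip_force":{"type":"number"}},"required":["series"]}

```bash
ls; mkdir -p pics; cat > h.py <<'E'
from bench import r, eyes, spotter
import numpy as np, cv2
from scipy.spatial.transform import Rotation as Ro
np.set_printoptions(precision=4,suppress=True)
def save(p,n): cv2.imwrite('pics/'+n+'.png',p['color'])
def camRt(p,obs=None):
    if 'R' in p: return np.array(p['R']),np.array(p['t'])
    T=np.eye(4);T[:3,:3]=Ro.from_rotvec(obs['orientation']).as_matrix();T[:3,3]=obs['tcp_pos']
    M=np.linalg.inv(T@np.array(p['T_tool_cam']));return M[:3,:3],M[:3,3]
def ray(p,uv,obs=None):
    R,t=camRt(p,obs);d=np.linalg.inv(np.array(p['intrinsics']))@[uv[0],uv[1],1]
    return -R.T@t,R.T@d
def atz(p,uv,z,obs=None):
    o,d=ray(p,uv,obs);return o+d*(z-o[2])/d[2]
def proj(p,X,obs=None):
    R,t=camRt(p,obs);c=(R@np.atleast_2d(X).T).T+t;q=(np.array(p['intrinsics'])@c.T).T;return q[:,:2]/q[:,2:]
def tri(rays):
    A=0;b=0
    for o,d in rays:
        d=d/np.linalg.norm(d);P=np.eye(3)-np.outer(d,d);A=A+P;b=b+P@o
    return np.linalg.solve(A,b)
E
cat > a.py <<'E'
from h import *
print(r.get_obs(), r.tip_reach)
for n in ['scene','top','wrist']:
    o=r.get_obs();p=eyes.grab_frame(n);save(p,n+'0')
    R,t=camRt(p,o);print(n,'cam',-R.T@t)
    for q in ['key','shaft_seat','viewer','pointer_tip','mark_tip','bottle','cup','timer']:
        try: print(n,q,[(np.round(d['uv'],1),round(d['confidence'],2)) for d in spotter.mark_of(p,q)][:3])
        except Exception as e: print(q,e)
E
python3 a.py
```

```text
pics
{'clock': 0.0, 'joints': array([-1.2291,  0.4778,  0.0223,  1.5564, -0.0115,  1.1093, -0.0831]), 'qvel': array([-0.0001,  0.0003,  0.0002,  0.0016, -0.0006,  0.    , -0.0006]), 'tau': array([  0.0004, -59.646 ,   1.6071, -28.1187,   0.0124,   0.0094,
        -0.    ]), 'tcp_pos': array([0.2932, 0.6074, 0.2383]), 'orientation': array([-0.7004, -3.0622,  0.0028]), 'contact_force': array([-0.1821, -0.1618, -0.4528]), 'moment': array([-0.0209,  0.0358, -0.0316]), 'grip_width': 0.08560956594130968} 0.008
scene cam [0.4371 0.9312 1.0926]
scene key [(array([343.9, 196.6]), 0.93), (array([320., 216.]), 0.64), (array([367.6, 221. ]), 0.56)]
scene shaft_seat [(array([313.2, 253. ]), 0.42)]
scene viewer [(array([260.1, 254.8]), 0.84), (array([250.4, 256.1]), 0.64)]
scene pointer_tip [(array([288.4, 226.6]), 0.77), (array([321.9, 379.3]), 0.26)]
scene mark_tip [(array([286.4, 218.1]), 0.54)]
scene bottle [(array([323., 377.]), 0.94)]
scene cup [(array([343.8, 201.2]), 0.71), (array([246.1, 255.3]), 0.64), (array([287.6, 199.9]), 0.58)]
scene timer [(array([271.7, 171.5]), 0.71)]
top cam [ 0.4609 -0.0195  1.5911]
top key [(array([376.2, 284.2]), 0.78), (array([377.3, 241. ]), 0.72), (array([405.9, 260.5]), 0.65)]
top shaft_seat [(array([298.6, 239.6]), 0.38)]
top viewer [(array([324.9, 186.9]), 0.68)]
top pointer_tip [(array([329.8, 209.1]), 0.6)]
top mark_tip [(array([323.5, 207. ]), 0.5)]
top bottle [(array([201.4, 253.4]), 0.84), (array([331.5, 206.7]), 0.32)]
top cup [(array([395.3, 204.2]), 0.88)]
top timer [(array([438.3, 180.8]), 0.74), (array([202.5, 256.9]), 0.57)]
wrist cam [0.234  0.6361 0.3745]
wrist key []
wrist shaft_seat []
wrist viewer []
wrist pointer_tip []
wrist mark_tip []
wrist bottle []
wrist cup []
wrist timer []
```

View pics/scene0.png

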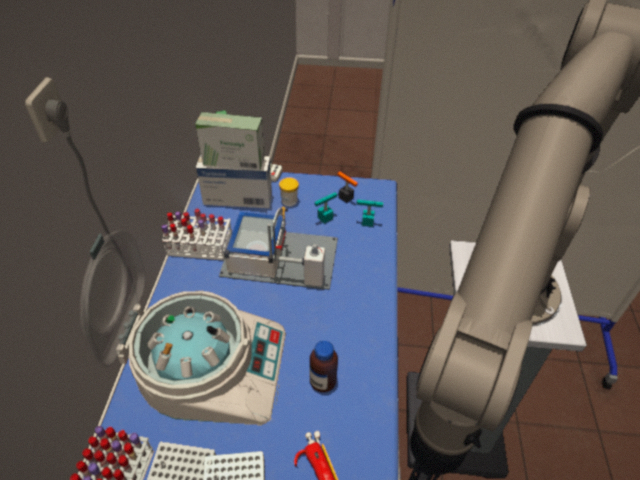

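View pics/top0.png

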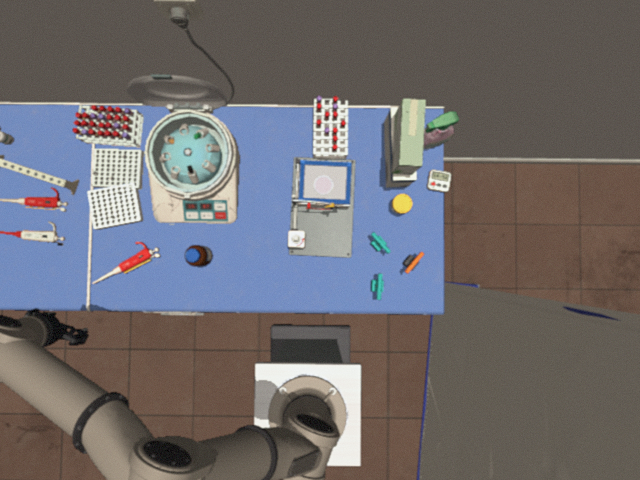

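```bash
python3 -c "
import cv2
a=cv2.imread('pics/scene0.png')[150:310,190:400];cv2.imwrite('pics/s0z.png',cv2.resize(a,(788,600),interpolation=2))
a=cv2.imread('pics/top0.png')[140:300,250:460];cv2.imwrite('pics/t0z.png',cv2.resize(a,(788,600),interpolation=2))"
```

```text
(no output)
```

View pics/s0z.png

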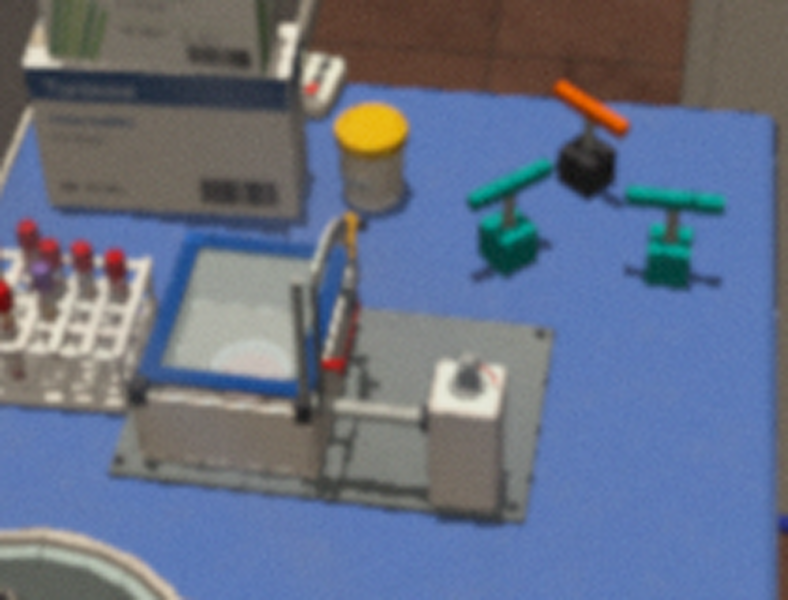

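View pics/t0z.png

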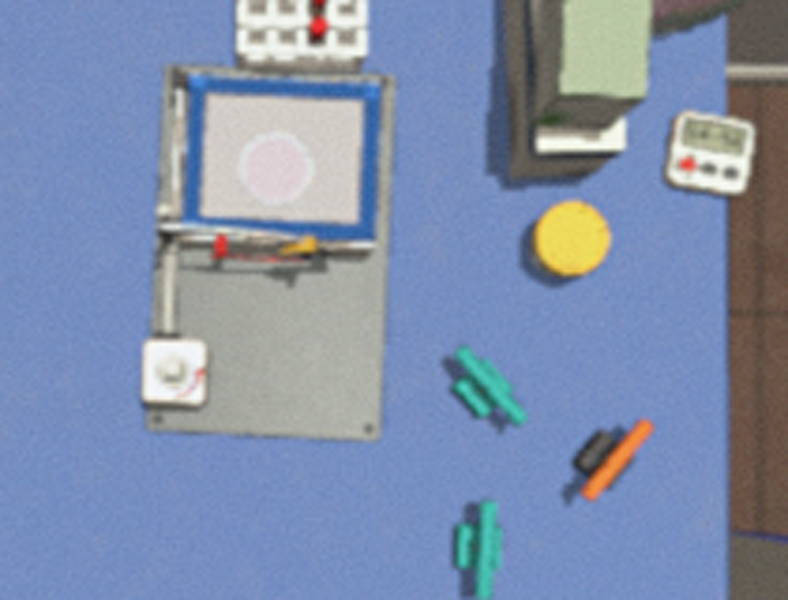

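The orange key sits at about (347,180) in scene and (413,262) in top. The two turquoise look-alikes are beside it. The gear housing is at about (313,255) in scene and (297,239) in top. Next I triangulate.

```bash
cat > b.py <<'E'
from h import *
P={n:eyes.grab_frame(n) for n in ['scene','top']}
def orange(p,box):
    h=cv2.cvtColor(p['color'],cv2.COLOR_BGR2HSV);m=cv2.inRange(h,(5,170,120),(14,255,255))
    k=np.zeros_like(m);x0,y0,x1,y1=box;k[y0:y1,x0:x1]=m[y0:y1,x0:x1]
    n,l,s,c=cv2.connectedComponentsWithStats(k);i=1+np.argmax(s[1:,4]);pts=np.argwhere(l==i)[:,::-1]
    return cv2.minAreaRect(pts.astype(np.float32)),cv2.moments((l==i).astype(np.uint8),True),pts
G={}
for n,b in [('scene',(320,160,370,200)),('top',(395,245,430,280))]:
    (c,s,a),m,pts=orange(P[n],b);cc=(m['m10']/m['m00'],m['m01']/m['m00'])
    mu=np.cov(pts.T);w,v=np.linalg.eigh(mu);d=v[:,1];pr=(pts-cc)@d
    G[n]=(cc,cc+d*pr.min(),cc+d*pr.max());print(n,s,G[n])
X=tri([ray(P[n],G[n][0]) for n in G]);print('bar centre',X)
o,d=ray(P['top'],G['top'][0])
for n in G:
    e=[atz(P[n],g,X[2])for g in G[n][1:]];print(n,e,'yaw',np.arctan2(*(e[1]-e[0])[[1,0]]), 'at z .076',atz(P[n],G[n][0],.079))
V={n:{q:spotter.mark_of(P[n],q) for q in ['viewer','shaft_seat','pointer_tip','mark_tip','bottle','cup','timer']} for n in P}
for q in V['top']:
    try:
        X=tri([ray(P[n],V[n][q][0]['uv'])for n in P]);print(q,X,[proj(P[n],X)[0]-V[n][q][0]['uv'] for n in P],'z0',[atz(P[n],V[n][q][0]['uv'],0)[:2] for n in P])
    except Exception as e:print(q,e)
# corners of base plate visually
for uv in [(291.5,254.5),(351,256),(354,160)]: print(uv,atz(P['top'],uv,.008))
print('housing', [atz(P['top'],uv,.115) for uv in [(288,230.5),(305,230.5),(288,248),(305,248),(296.8,238.7)]])
E
python3 b.py
```

```text
scene (21.91065788269043, 4.437601566314697) ((346.31868131868134, 177.46153846153845), array([355.9101, 184.1293]), array([337.9451, 171.6405]))
top (3.796283483505249, 24.079280853271484) ((413.5625, 262.4625), array([421.7272, 252.7702]), array([406.2167, 271.1826]))
bar centre [ 0.4579 -0.3019  0.0811]
scene [array([ 0.4288, -0.2744,  0.0811]), array([ 0.4856, -0.3265,  0.0811])] yaw -0.7426573435032827 at z .076 [ 0.4588 -0.3045  0.079 ]
top [array([ 0.4853, -0.3255,  0.0811]), array([ 0.4317, -0.2808,  0.0811])] yaw 2.4466960077414477 at z .076 [ 0.4571 -0.3023  0.079 ]
viewer [ 0.6866 -0.0459 -0.0053] [array([-0.0636, -0.0066]), array([0.0049, 0.0581])] z0 [array([ 0.6852, -0.0412]), array([ 0.686 , -0.0458])]
shaft_seat [0.5218 0.0326 0.107 ] [array([0.7504, 0.0555]), array([-0.0258, -0.6667])] z0 [array([ 0.5331, -0.0649]), array([0.5241, 0.0363])]
pointer_tip [ 0.6049 -0.0657  0.0934] [array([-1.8583, -0.1904]), array([0.0908, 1.7384])] z0 [array([ 0.6151, -0.1587]), array([ 0.6193, -0.0682])]
mark_tip [ 0.6098 -0.0372  0.1479] [array([0.3336, 0.0319]), array([-0.0209, -0.3098])] z0 [array([ 0.6379, -0.1889]), array([ 0.6241, -0.0391])]
bottle [0.4692 0.3252 0.0034] [array([1.4073, 0.1039]), array([-0.018 , -1.0555])] z0 [array([0.4725, 0.3233]), array([0.466 , 0.3258])]
cup [ 0.6273 -0.2676  0.0107] [array([0.0318, 0.003 ]), array([-0.0018, -0.0321])] z0 [array([ 0.6293, -0.2795]), array([ 0.6283, -0.2693])]
timer [ 0.5814 -0.377  -0.0194] [array([-38.0994, -12.5057]), array([-8.1384, 41.5771])] z0 [array([ 0.4549, -0.3081]), array([ 0.708 , -0.3977])]
(291.5, 254.5) [0.4767 0.0538 0.008 ]
(351, 256) [ 0.4742 -0.1263  0.008 ]
(354, 160) [ 0.7674 -0.1331  0.008 ]
housing [array([0.5433, 0.0597, 0.115 ]), array([0.5439, 0.0116, 0.115 ]), array([0.4938, 0.059 , 0.115 ]), array([0.4944, 0.011 , 0.115 ]), array([0.5204, 0.0345, 0.115 ])]
```

```bash
cat >> h.py <<'E'
def yawt(o):  # world yaw of tool y axis
    M=Ro.from_rotvec(o['orientation']).as_matrix();return np.arctan2(M[1,1],M[0,1])
def plan(pos,yaw=None):
    o=r.get_obs();M=Ro.from_rotvec(o['orientation']).as_matrix()
    d=M.T@(np.array(pos)-o['tcp_pos']);print('t',o['clock'],'tcp',o['tcp_pos'],'M z',M[:,2],'yaw_y',yawt(o),'shift cm',d*100)
    if yaw is not None:
        dy=(yaw-yawt(o)+np.pi/2)%np.pi-np.pi/2;print('tool yaw',-dy)
E
python3 - <<'E'
from h import *
p=eyes.grab_frame('wrist');print(p['T_tool_cam'],p['intrinsics']);save(p,'w0')
plan([.47,.10,.32],0.86)
E
```

```text
[[ 0.0013 -0.9656 -0.26    0.0658]
 [ 1.      0.0011  0.0008 -0.0005]
 [-0.0005 -0.26    0.9656 -0.1352]
 [ 0.      0.      0.      1.    ]] [[410.8273   0.     319.8801]
 [  0.     410.8273 238.527 ]
 [  0.       0.       1.    ]]
t 2.2 tcp [0.2935 0.6079 0.2393] M z [ 0.      0.0001 -1.    ] yaw_y 1.1209957747632824 shift cm [-37.9796 -38.0623  -8.0713]
tool yaw 0.2609957747632823
```

View pics/w0.png

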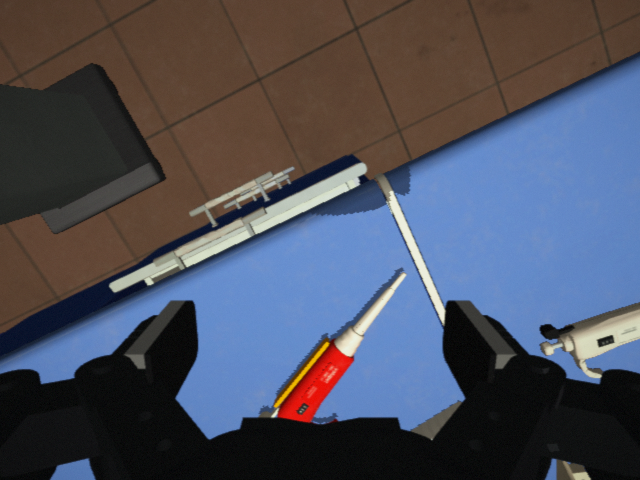

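The wrist camera works, showing only the pipette and table edge. I'll move over the shaft to look at it.

Call:
carry_out --series "-4 -4 -2 0 1;-4.4 -4.2 -1.5 0 1;-4.4 -4.2 -1.5 0 1;-4.4 -4.2 -1 0 1;-4.4 -4.2 -1 0.05 1;-4.4 -4.2 0 0.05 1;-4.4 -4.2 0 0.05 1" --grip_force 80

```text
clock: 3.08
tcp_pos: [0.4321, 0.2082, 0.3097]
orientation: [0.931, 3.0, 0.002]
contact_force: [1.5, -0.0, 0.8]
grip_width: 0.0849
```

```bash
python3 - <<'E'
from h import *
print(r.get_obs()['joints']);plan([.50,.033,.30],1.57)
E
```

```text
[-0.7887  0.0771  0.2241  1.9306 -0.0191  1.1346  0.412 ]
t 3.075 tcp [0.4321 0.2082 0.3097] M z [ 0.001   0.0009 -1.    ] yaw_y 0.9691046151040718 shift cm [-15.5155 -10.6014   0.9629]
tool yaw -0.6008953848959284
```

Call:
carry_out --series "-4.4 -3 0 0 1;-4.4 -3 0 0 1;-4.4 -3 0 0 1;-2.3 -1.6 0 0 1;0 0 0 0 1;0 0 0 0 1"

```text
clock: 3.82
tcp_pos: [0.4994, 0.0362, 0.3092]
orientation: [-0.926, -3.001, -0.001]
contact_force: [-0.7, 0.5, -0.2]
grip_width: 0.0858
```

```bash
python3 - <<'E'
from h import *
print(r.get_obs()['joints'])
o=r.get_obs();p=eyes.grab_frame('wrist');save(p,'w1')
for n in [p]:
  for q in ['shaft_seat','viewer','pointer_tip','mark_tip']:
    for d in spotter.mark_of(p,q)[:2]: print(q,d['uv'],d['confidence'],atz(p,d['uv'],.115,o))
print(proj(p,[[.5205,.0335,.115],[.5205,.0335,.139]],o))
plan([.50,.033,.30],1.57)
E
```

```text
[-0.5547  0.1167  0.3959  1.8968 -0.0502  1.1377  0.8318]
shaft_seat [338.4, 233.5] 0.61 [0.5232 0.0383 0.115 ]
viewer [357.3, 355.3] 0.7 [ 0.6269 -0.0101  0.115 ]
pointer_tip [301.7, 355.3] 0.67 [ 0.5988 -0.0514  0.115 ]
mark_tip [315.9, 383.2] 0.69 [ 0.6296 -0.0571  0.115 ]
[[331.7744 234.0803]
 [332.6682 241.8276]]
t 4.075 tcp [0.4994 0.0362 0.3093] M z [ 0.      0.0002 -1.    ] yaw_y 0.97284201594228 shift cm [-0.2245 -0.2315  0.9251]
tool yaw -0.5971579840577199
```

View pics/w1.png

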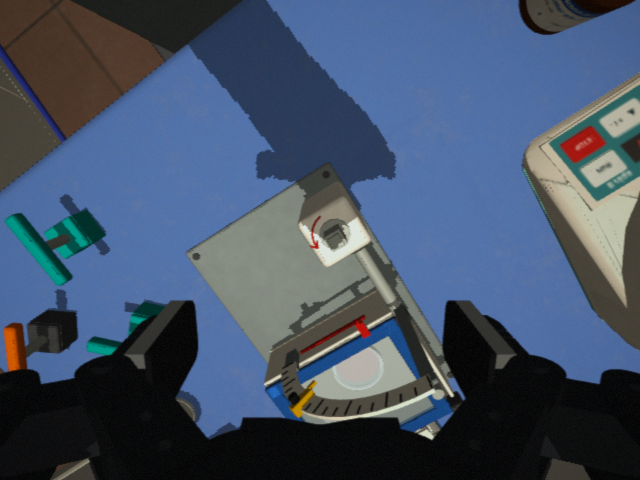

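The shaft is at about (335,235), with the red turn arrow to its left. The pointer is at (362,330) and the marker at (303,398). I'll zoom in on the shaft for its yaw.

```bash
python3 -c "
import cv2
a=cv2.imread('pics/w1.png')[190:280,280:400];cv2.imwrite('pics/w1z.png',cv2.resize(a,(800,600),interpolation=2))"
```

```text
(no output)
```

View pics/w1z.png

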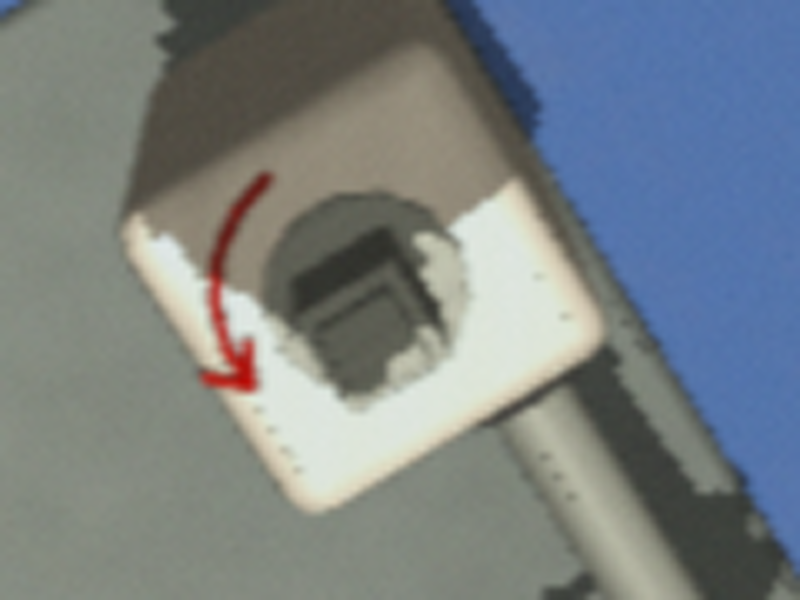

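Call:
carry_out --series "-1 -1.5 4 0 1;-1 -1 3 0 1;0 0 0 0 1;0 0 0 0 1"

```text
clock: 4.58
tcp_pos: [0.5027, 0.0042, 0.2403]
orientation: [0.927, 3.001, 0.001]
contact_force: [0.2, -0.1, 0.1]
grip_width: 0.0853
```

```bash
python3 - <<'E'
from h import *
o=r.get_obs();p=eyes.grab_frame('wrist');save(p,'w2')
u=proj(p,[[.5205,.0335,.125]],o)[0];print(u,o['tcp_pos'])
x,y=int(u[0])-60,int(u[1])-45
print(x,y);cv2.imwrite('pics/w2z.png',cv2.resize(p['color'][y:y+90,x:x+120],(800,600),interpolation=2))
E
```

```text
[374.6138 233.0692] [0.5027 0.0042 0.2403]
314 188
```

View pics/w2z.png

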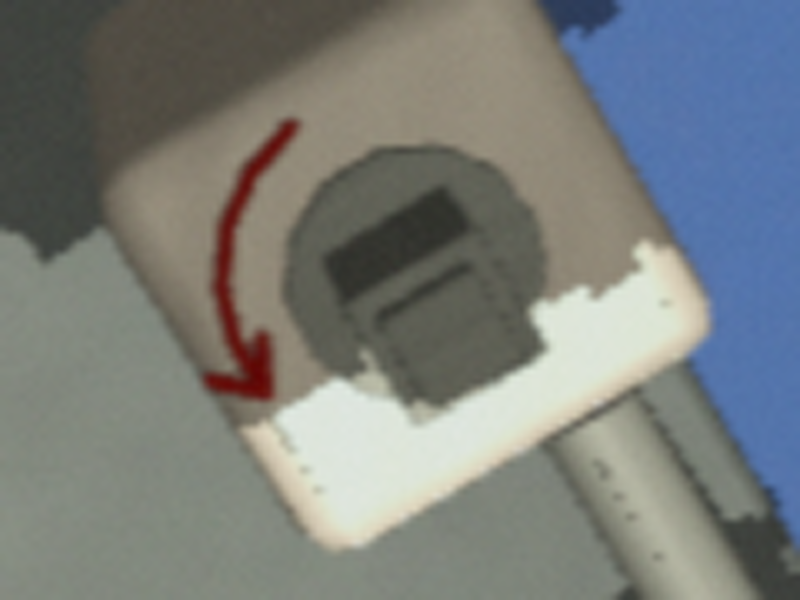

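```bash
cat > c.py <<'E'
from h import *
from scipy.optimize import least_squares
o=r.get_obs();p=eyes.grab_frame('wrist')
f=lambda u:np.array([314+(u[0]+.5)/6.667-.5,188+(u[1]+.5)/6.667-.5])
pts=[((343,305),0,.02),((478,228),1,.02),((548,348),2,.02),((415,420),3,.02),((322,265),0,0),((445,185),1,0)]
def model(q):
    out=[]
    for u,k,dz in pts:
        a=q[2]+[0,-np.pi/2,-np.pi,-1.5*np.pi][k]
        out.append([q[0]+.0099*np.cos(a),q[1]+.0099*np.sin(a),.115+q[3]+dz])
    return np.array(out)
best=None
for a0 in np.arange(0,6.28,.78):
  for s in [1,-1]:
    pass
  g=lambda q:np.r_[(proj(p,model(q),o)-[f(u) for u,_,_ in pts]).ravel(),q[3]/.002]
  s=least_squares(g,[.5205,.0335,a0,0],x_scale=[.01,.01,.1,.01])
  if best is None or s.cost<best.cost:best=s
q=best.x;print(q,best.cost,best.fun[:-1].reshape(-1,2));print('side yaw mod 90',(q[2]-np.pi/4)%(np.pi/2),(q[2]-np.pi/4)%(np.pi/2)-np.pi/2)
a=f((415,275));print('collar',atz(p,a,.115,o))
for u in [(105,205),(335,550),(710,300)]:print('housing',atz(p,f(u),.115,o))
E
python3 c.py
```

```text
[ 0.5225  0.0356  3.8891 -0.0011] 3.3498430085620905 [[-0.1554  0.1146]
 [-0.3878 -0.2752]
 [ 0.4683  0.6801]
 [ 0.5615  1.5292]
 [-0.3033 -1.4979]
 [-0.2059 -0.6296]]
side yaw mod 90 1.5329267472261692 -0.037869579568727385
collar [0.5219 0.0356 0.115 ]
housing [0.4989 0.0144 0.115 ]
housing [0.5415 0.0137 0.115 ]
housing [0.5403 0.0582 0.115 ]
```

Shaft is at about (0.522, 0.0355) with side yaw about −0.03. Now to a view above the key.

Call:
carry_out --series "-2.7 -5.5 -1 0 1;-2.7 -5.5 0 0 1;-2.7 -5.5 0 0 1;-2.7 -5.5 0 0 1;-2.7 -5.5 0 0 1;0 0 1 0.11 1;0 0 0 0 1;0 0 0 0 1"

```text
clock: 5.68
tcp_pos: [0.4592, -0.2988, 0.2399]
orientation: [1.085, 2.947, 0.001]
contact_force: [0.1, 0.1, 0.3]
grip_width: 0.0856
```

```bash
cat > d.py <<'E'
from h import *
import sys
o=r.get_obs();p=eyes.grab_frame('wrist');save(p,sys.argv[1])
h=cv2.cvtColor(p['color'],cv2.COLOR_BGR2HSV);m=cv2.inRange(h,(4,170,100),(15,255,255))
n,l,s,c=cv2.connectedComponentsWithStats(m);i=1+np.argmax(s[1:,4]);print(s[i],c[i])
pts=np.argwhere(l==i)[:,::-1];X=np.array([atz(p,u,.083,o)[:2] for u in pts])
rc=cv2.minAreaRect((X*1000).astype(np.float32));print(rc)
w,v=np.linalg.eigh(np.cov(X.T));print('mean',X.mean(0),'yaw',np.arctan2(v[1,1],v[0,1]))
print([ (d['uv'],d['confidence'],atz(p,d['uv'],0,o)) for d in spotter.mark_of(p,'key')])
print(o['joints']);plan([.458,-.303,.065],.86)
E
python3 d.py w3
```

```text
[ 304  174   17  100 1501] [312.1452 222.5783]
((457.6297607421875, -305.020263671875), (11.060419082641602, 74.19676208496094), 50.4571647644043)
mean [ 0.4565 -0.304 ] yaw 2.451719974308349
[([316.5, 206.1], 0.84, array([ 0.4605, -0.304 ,  0.    ])), ([432.3, 179.9], 0.83, array([ 0.5103, -0.2079,  0.    ])), ([348.0, 71.1], 0.55, array([ 0.3891, -0.2078,  0.    ]))]
[-0.0357  0.2999  0.6153  1.8933 -0.2037  1.0098  1.5329]
t 5.775 tcp [ 0.4591 -0.2989  0.2398] M z [ 0.0011  0.0002 -1.    ] yaw_y 0.8645854067510996 shift cm [-0.1687 -0.3977 17.4809]
tool yaw 0.00458540675109953
```

View pics/w3.png

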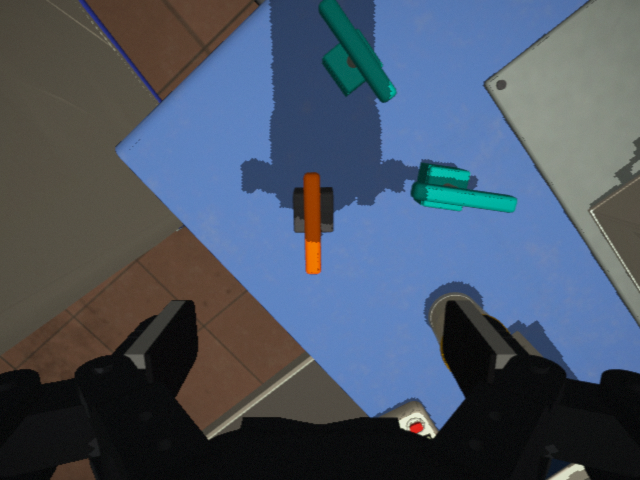

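The orange key bar runs from (312,173) to (314,273), nearly in line with tool x, and the turquoise ones are clear of the fingers. Descending.

Call:
carry_out --series "-0.2 -0.5 4 -0.017 1;0 0 4 0 1;0 0 4 0 1;0 0 3 0 1;0 0 2.4 0 1;0 0 0 0 1;0 0 0 0 1"

```text
clock: 6.65
tcp_pos: [0.4573, -0.3051, 0.0663]
orientation: [1.065, 2.954, -0.0]
contact_force: [0.8, -0.2, -0.4]
grip_width: 0.0852
```

```bash
python3 d.py w4
```

```text
[ 303  224   38  201 6969] [321.2973 321.896 ]
((454.73291015625, -302.92169189453125), (11.290179252624512, 69.79188537597656), 50.217159271240234)
mean [ 0.4529 -0.3014] yaw 2.4492095253123285
[([321.9, 261.1], 0.67, array([ 0.4583, -0.305 ,  0.    ])), ([392.8, 7.6], 0.62, array([ 0.3876, -0.2062,  0.    ])), ([536.4, 223.9], 0.59, array([ 0.5119, -0.2093,  0.    ]))]
[ 0.1051  0.5496  0.4797  2.0169 -0.4017  0.6652  1.7238]
t 6.75 tcp [ 0.4575 -0.3053  0.0665] M z [ 0.0022 -0.0008 -1.    ] yaw_y 0.8785678002440246 shift cm [0.1062 0.2137 0.1519]
tool yaw 0.0185678002440246
```

View pics/w4.png

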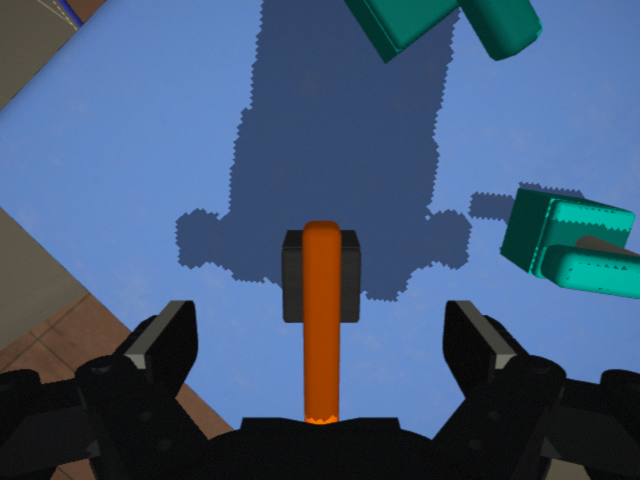

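The bar is centred between the fingers and parallel to the pads. Closing.

Call:
carry_out --series "0 0 0 0 0;0 0 0 0 0;0 0 0 0 0;0 0 0 0 0;0 0 0 0 0;0 0 0 0 0;0 0 0 0 0;0 0 0 0 0" --grip_force 90

```text
clock: 7.75
tcp_pos: [0.4567, -0.3049, 0.0654]
orientation: [1.066, 2.955, 0.0]
contact_force: [-0.1, 2.3, 5.6]
grip_width: 0.0105
```

```bash
python3 d.py w5
```

```text
[ 301  224   39  201 6908] [320.0324 320.5292]
((453.458251953125, -302.7486877441406), (11.577383041381836, 69.21817016601562), 50.17692947387695)
mean [ 0.4514 -0.3009] yaw 2.448895153643543
[([322.7, 263.9], 0.9, array([ 0.4588, -0.3052,  0.    ])), ([396.9, 11.1], 0.75, array([ 0.3893, -0.2055,  0.    ])), ([540.3, 226.1], 0.58, array([ 0.513 , -0.2084,  0.    ]))]
[ 0.1059  0.5508  0.4791  2.0178 -0.4025  0.6645  1.724 ]
t 7.85 tcp [ 0.4567 -0.3049  0.0654] M z [ 0.0003  0.0002 -1.    ] yaw_y 0.8781680922549641 shift cm [0.0237 0.2335 0.0366]
tool yaw 0.018168092254964074
```

View pics/w5.png

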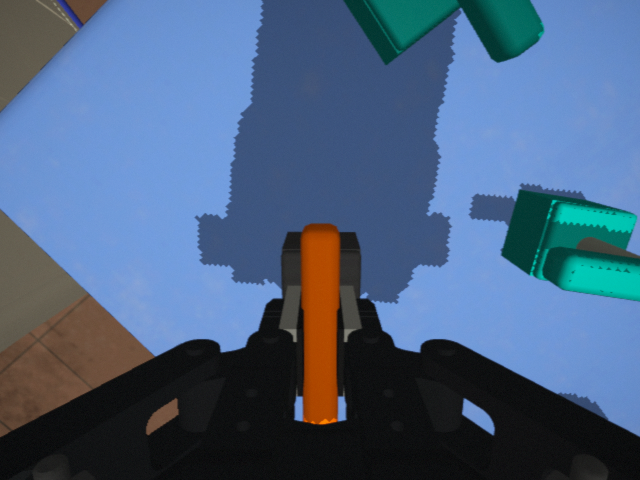

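Grasp is good (width 10.5 mm, bar between the pads). Now computing the key's axis offset from the TCP, then lifting.

```bash
python3 - <<'E'
from h import *
o=r.get_obs();p=eyes.grab_frame('wrist')
M=Ro.from_rotvec(o['orientation']).as_matrix()
for uv,z in [((320,224),.080),((321,233),.036),((321,322),0.0),((321,322),.001)]:
    X=atz(p,uv,z,o);print(uv,M.T@(X-o['tcp_pos'])*1000)
E
```

```text
(320, 224) [ 37.7985  -0.3515 -14.6399]
(321, 233) [23.7917  0.1093 29.3622]
(321, 322) [-34.4961   0.334   65.3705]
(321, 322) [-33.9964   0.33    64.3704]
```

Call:
carry_out --series "0 0 -1 0 0;0 0 -3 0 0;0 0 -5 0 0;0 0 -6 0 0;0 0 -6 0 0;0 0 0 0 0"

```text
clock: 8.65
tcp_pos: [0.4582, -0.3071, 0.28]
orientation: [1.065, 2.946, -0.001]
contact_force: [-0.4, 0.7, -1.8]
grip_width: 0.01
```

```bash
python3 d.py w6; python3 - <<'E'
from h import *
p=eyes.grab_frame('scene');save(p,'s1')
E
```

```text
[ 301  224   39  201 6856] [319.9621 321.2065]
((544.2646484375, -378.0274658203125), (32.490081787109375, 197.08352661132812), 50.33234786987305)
mean [ 0.5385 -0.3733] yaw 2.4477327526984975
[([430.1, 169.9], 0.93, array([ 0.5116, -0.2073,  0.    ])), ([321.7, 265.7], 0.8, array([ 0.5204, -0.3555,  0.    ])), ([353.8, 68.6], 0.62, array([ 0.3887, -0.2074,  0.    ]))]
[-0.0569  0.2597  0.651   1.845  -0.1787  1.0859  1.5374]
t 8.75 tcp [ 0.4561 -0.3049  0.2752] M z [ 0.0004  0.0002 -1.    ] yaw_y 0.8778645208063842 shift cm [-0.0199  0.2594 21.025 ]
tool yaw 0.01786452080638412
```

View pics/w6.png

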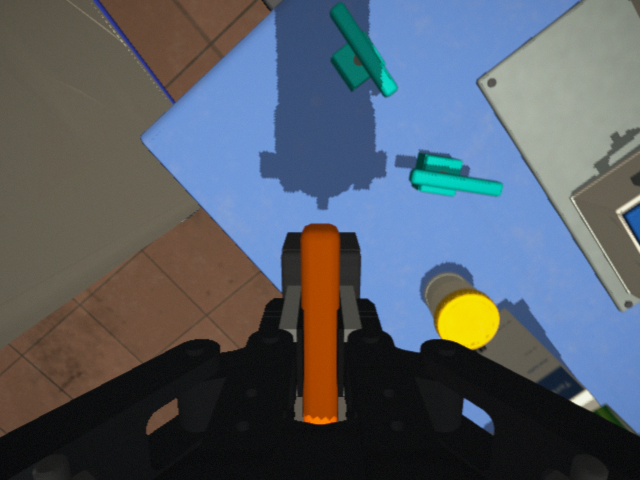

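Call:
carry_out --series "2.6 4.8 0 0 0;2.6 4.8 0 0 0;2.6 4.8 0 0 0;2.6 4.8 0 0 0;2.6 4.8 0 0 0;2.6 4.8 0 0 0;0 0 0 -0.16 0;0 0 0 -0.16 0"

```text
clock: 9.8
tcp_pos: [0.5191, 0.017, 0.2728]
orientation: [-0.57, -3.085, 0.004]
contact_force: [-0.0, -0.4, -2.3]
grip_width: 0.0105
```

Call:
carry_out --series "0 0 0 -0.16 0;0 0 0 -0.16 0;0 0 0 0 0;0 0 0 0 0"

```text
clock: 10.3
tcp_pos: [0.5198, 0.016, 0.2741]
orientation: [-0.088, -3.138, 0.001]
contact_force: [-1.1, -0.8, -1.4]
grip_width: 0.0102
```

```bash
python3 d.py w7;python3 - <<'E'
from h import *
p=eyes.grab_frame('scene');save(p,'s2');plan([.5218,.0353,.24],1.54)
a=p['color'][150:310,190:400];cv2.imwrite('pics/s2z.png',cv2.resize(a,(788,600),interpolation=2))
E
```

```text
[ 301  230   38  194 6537] [319.9696 323.6105]
((626.75146484375, 9.825506210327148), (31.4338436126709, 185.74522399902344), 87.0355453491211)
mean [0.6199 0.0103] yaw 3.0871000667537025
[([323.0, 264.5], 0.91, array([0.5918, 0.0151, 0.    ])), ([75.5, 69.8], 0.75, array([ 0.3889, -0.2046,  0.    ])), ([93.7, 201.3], 0.55, array([ 0.5122, -0.212 ,  0.    ]))]
[-0.4813  0.1889  0.382   1.9008 -0.0795  1.0687  1.4476]
t 10.4 tcp [0.5201 0.0161 0.2747] M z [-0.0011 -0.0003 -1.    ] yaw_y 1.5160137599994565 shift cm [  4.4298 -32.1985  20.983 ]
tool yaw 0.6560137599994565
t 10.45 tcp [0.5202 0.0162 0.2748] M z [-0.0007 -0.0002 -1.    ] yaw_y 1.5164478679901405 shift cm [-0.0593  1.9206  3.484 ]
tool yaw -0.023552132009859506
```

View pics/w7.png

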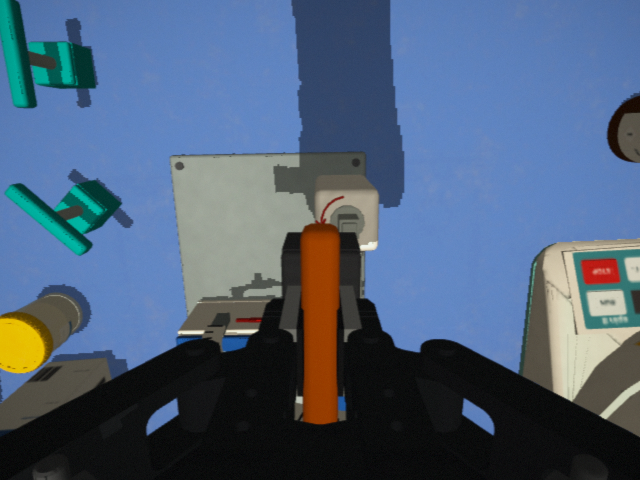

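View pics/s2z.png

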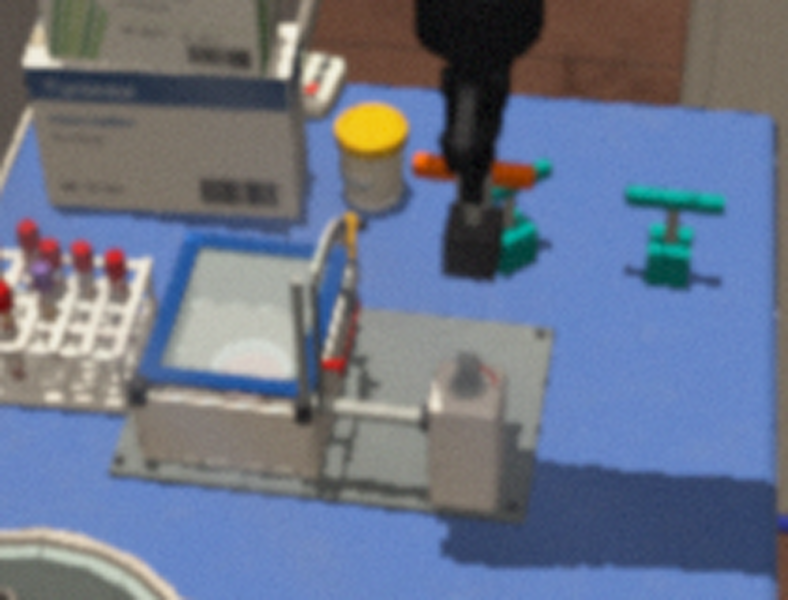

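The key is held upright beside the shaft. Centring above it, then checking with scene and top.

Call:
carry_out --series "0 1 1 -0.02 0;0 0.9 1.5 0 0;0 0 0.5 0 0;0 0 0 0 0;0 0 0 0 0"

```text
clock: 11.08
tcp_pos: [0.5215, 0.0349, 0.2455]
orientation: [0.053, 3.141, -0.0]
contact_force: [-0.1, -0.2, -1.7]
grip_width: 0.0099
```

```bash
python3 - <<'E'
from h import *
o=r.get_obs();print(o['contact_force'],o['moment'])
plan([.5218,.0353,.24],1.54)
p=eyes.grab_frame('scene');a=p['color'][200:290,260:380];cv2.imwrite('pics/s3z.png',cv2.resize(a,(800,600),interpolation=2))
# predicted pixels of shaft top and socket bottom/top corners if aligned
T=o['tcp_pos'];f=lambda X:(proj(p,X)-[260,200])*6.667
c=np.array([[sx*.017,sy*.017,-.0654] for sx in(1,-1)for sy in(1,-1)]);print('socket bottom pred',f(T+c))
print('socket bottom centre',f(T+[0,0,-.0654]),'bar c',f(T+[0,0,.011]))
print('shaft top',f([[.5218,.0353,.139]]),'foot',f([[.5218,.0353,.115]]))
p=eyes.grab_frame('top');a=p['color'][195:285,240:360];cv2.imwrite('pics/t3z.png',cv2.resize(a,(800,600),interpolation=2))
w=eyes.grab_frame('wrist');save(w,'w8')
E
```

```text
[-0.0733 -0.1585 -1.697 ] [ 0.0364  0.0061 -0.0289]
t 11.075 tcp [0.5215 0.0349 0.2455] M z [ 0.0005 -0.     -1.    ] yaw_y 1.5373206279915808 shift cm [-0.0313  0.0442  0.5482]
tool yaw -0.0026793720084192785
socket bottom pred [[308.524  245.299 ]
 [319.0558 179.13  ]
 [402.5975 252.9509]
 [411.4399 186.5057]]
socket bottom centre [[360.4001 215.6635]] bar c [[362.5053  61.158 ]]
shaft top [[358.334  294.1641]] foot [[357.75   337.9774]]
```

View pics/s3z.png

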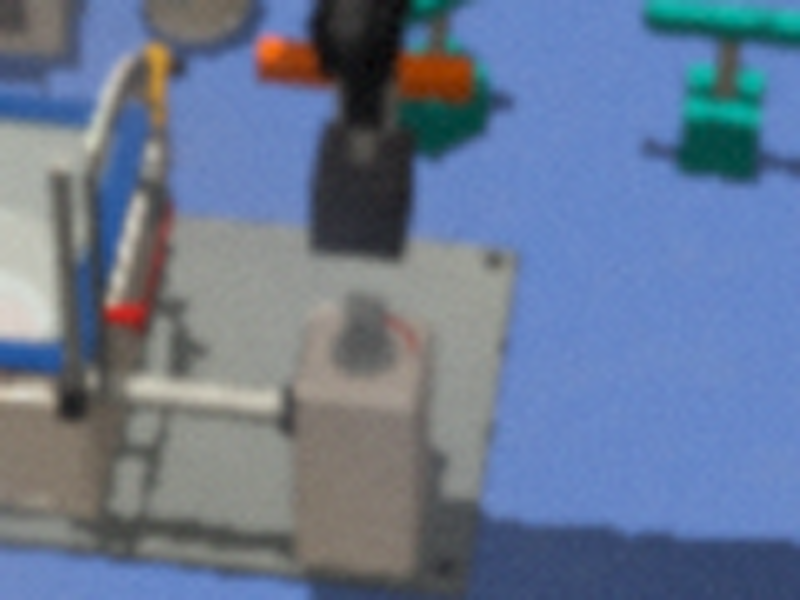

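View pics/w8.png

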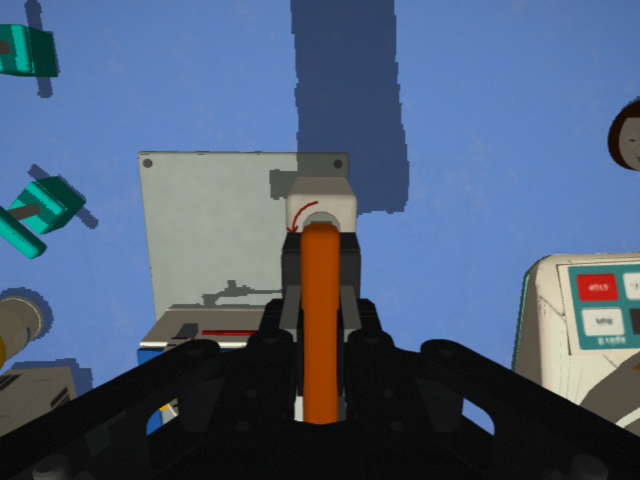

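View pics/t3z.png

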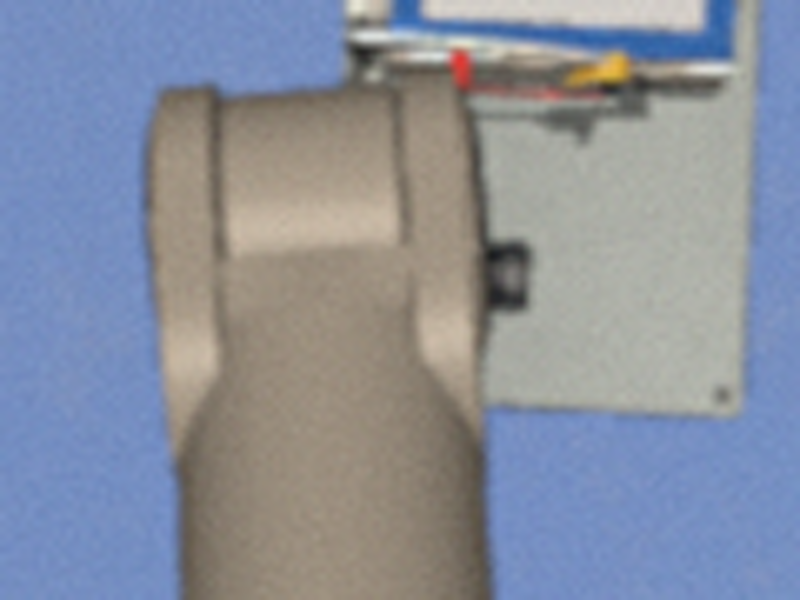

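```bash
python3 -c "
import cv2
a=cv2.imread('pics/w8.png')[150:260,250:390];cv2.imwrite('pics/w8z.png',cv2.resize(a,(764,600),interpolation=2))"
```

```text
(no output)
```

View pics/w8z.png

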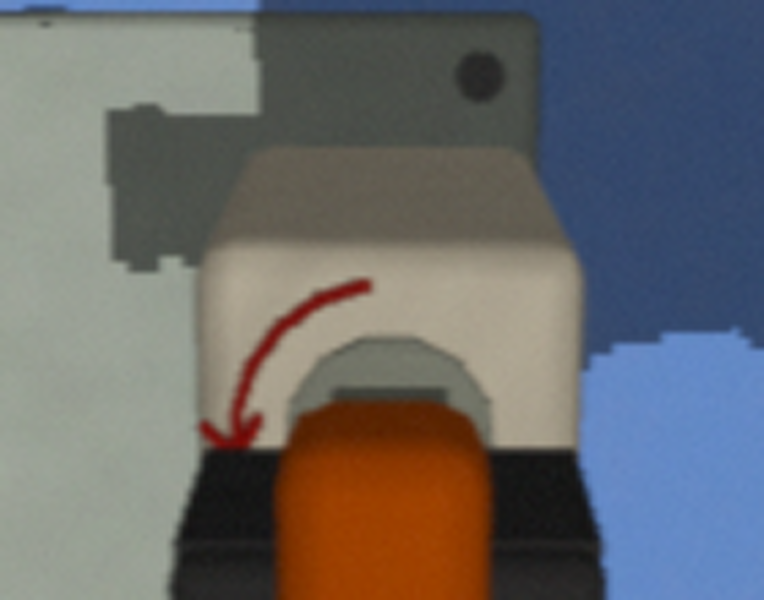

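```bash
python3 - <<'E'
from h import *
o=r.get_obs();p=eyes.grab_frame('wrist')
g=lambda u,v:(250+(u+.5)/5.457-.5,150+(v+.5)/5.457-.5)
for n,uv,z,off in [('shaft foot front',(390,388),.115,.007),('housing front',(390,243),.115,.024),('housing front bot',(390,150),.008,.024),('key bot front',(390,451),.1801,.017),('key top-front',(390,543),.2161,.017),('plate front',(390,14),.008,None)]:
    X=atz(p,g(*uv),z,o); print(n,X, 'centre x',X[0]+(off or 0))
s=eyes.grab_frame('scene')
f=lambda u,v:(260+(u+.5)/6.667-.5,200+(v+.5)/6.667-.5)
print('scene shaft',atz(s,f(366,294),.139),atz(s,f(365,338),.115))
E
```

```text
shaft foot front [0.515  0.0358 0.115 ] centre x 0.5219707748522842
housing front [0.4973 0.0363 0.115 ] centre x 0.5212669244097501
housing front bot [0.4987 0.0367 0.008 ] centre x 0.5226568769279464
key bot front [0.5063 0.0358 0.1801] centre x 0.5233180980396789
key top-front [0.5044 0.0357 0.2161] centre x 0.5214407610564719
plate front [0.4766 0.0374 0.008 ] centre x 0.4766003790922861
scene shaft [0.5202 0.0336 0.139 ] [0.5203 0.0337 0.115 ]
```

Call:
carry_out --series "0.15 0 2 0 0;0 0 1.5 0 0;0 0 0 0 0;0 0 0 0 0;0 0 0 0 0"

```text
clock: 11.95
tcp_pos: [0.5202, 0.0353, 0.2108]
orientation: [0.052, 3.14, 0.0]
contact_force: [0.2, -0.4, -2.3]
grip_width: 0.0101
```

```bash
cat > e.py <<'E'
from h import *
import sys
n=sys.argv[1]
o=r.get_obs();print('F',o['contact_force'],'M',o['moment'],'w',o['grip_width'],'j',o['joints'])
w=eyes.grab_frame('wrist');s=eyes.grab_frame('scene')
plan([.5203,.0353,.1804],1.54)
cv2.imwrite('pics/w'+n+'.png',cv2.resize(w['color'][150:260,250:390],(764,600),interpolation=2))
cv2.imwrite('pics/s'+n+'.png',cv2.resize(s['color'][200:290,260:380],(800,600),interpolation=2))
E
python3 e.py 9z
```

```text
F [ 0.1776 -0.3701 -2.2841] M [ 0.0113  0.0229 -0.0259] w 0.010123066487683107 j [-0.4869  0.262   0.3565  1.9708 -0.1135  0.9265  1.4645]
t 12.05 tcp [0.5201 0.0353 0.2107] M z [ 0.001   0.0003 -1.    ] yaw_y 1.5379551049788043 shift cm [-0.0216  0.0015  3.0326]
tool yaw -0.0020448950211957584
```

View pics/w9z.png

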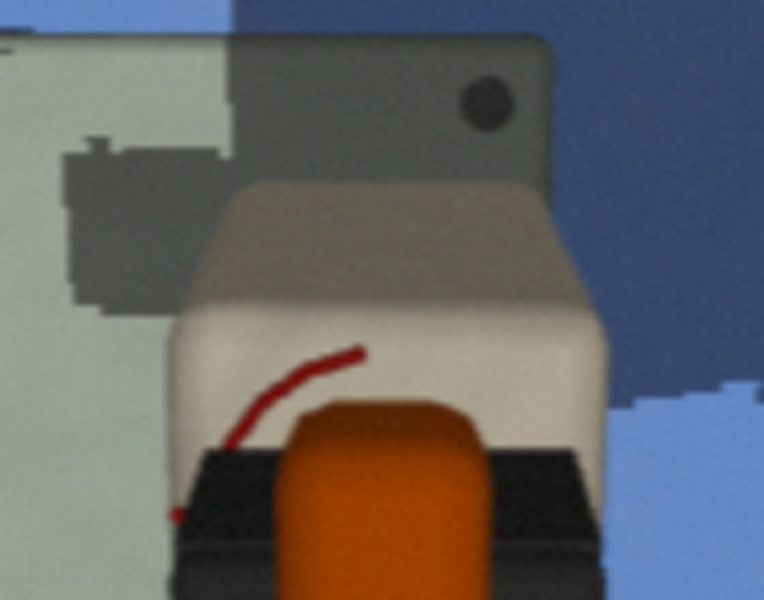

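View pics/s9z.png

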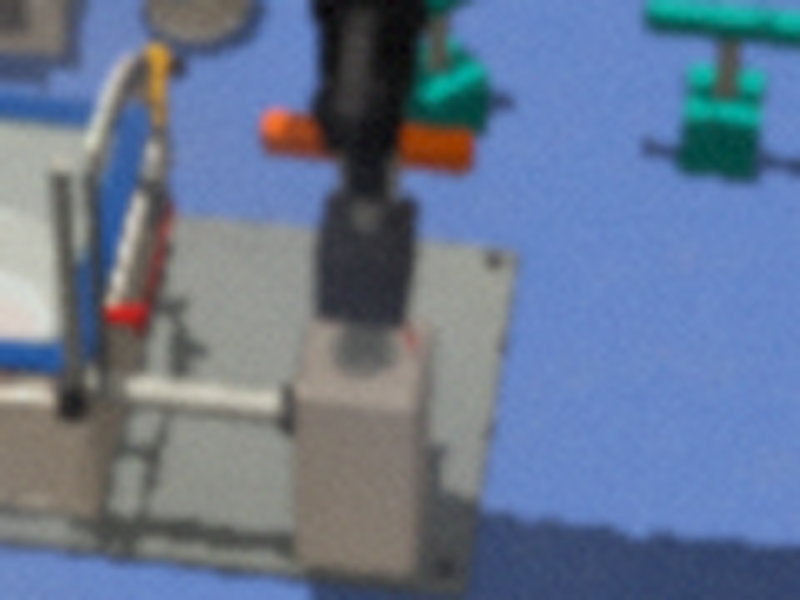

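Socket and shaft agree within about 1 mm. Lowering gently.

Call:
carry_out --series "0 0 0.4 0 0;0 0 0.3 0 0;0 0 0.2 0 0;0 0 0 0 0"

```text
clock: 12.55
tcp_pos: [0.5195, 0.0352, 0.2009]
orientation: [-0.052, -3.141, 0.0]
contact_force: [0.4, 0.0, -1.5]
grip_width: 0.0108
```

Call:
carry_out --series "0 0 0.2 0 0;0 0 0.2 0 0;0 0 0 0 0"

```text
clock: 12.92
tcp_pos: [0.5196, 0.0352, 0.197]
orientation: [-0.052, -3.141, 0.0]
contact_force: [-0.0, 1.0, -1.2]
grip_width: 0.0104
```

Call:
carry_out --series "0 0 0.3 0 0;0 0 0.3 0 0;0 0 0 0 0"

```text
clock: 13.3
tcp_pos: [0.5196, 0.0352, 0.1909]
orientation: [-0.052, -3.141, 0.0]
contact_force: [0.3, -0.3, -2.1]
grip_width: 0.0101
```

Call:
carry_out --series "0 0 0.3 0 0;0 0 0.3 0 0;0 0 0.2 0 0;0 0 0.2 0 0;0 0 0 0 0"

```text
clock: 13.92
tcp_pos: [0.5196, 0.0352, 0.181]
orientation: [-0.052, -3.141, 0.0]
contact_force: [0.7, 0.0, -2.3]
grip_width: 0.0105
```

```bash
python3 e.py 10z
```

```text
F [ 0.6548  0.0276 -2.2771] M [ 0.0256 -0.0295  0.0005] w 0.01049096147687345 j [-0.4759  0.3016  0.3476  1.9993 -0.1336  0.8625  1.4824]
t 14.025 tcp [0.5197 0.0352 0.1813] M z [ 0.0001  0.0001 -1.    ] yaw_y 1.537901577181058 shift cm [-0.0548  0.0109  0.0877]
tool yaw -0.002098422818942014
```

View pics/w10z.png

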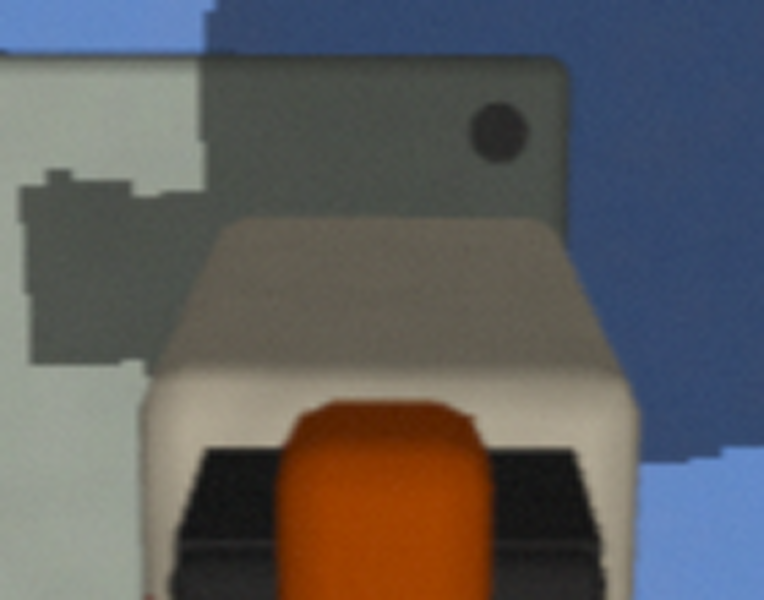

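View pics/s10z.png

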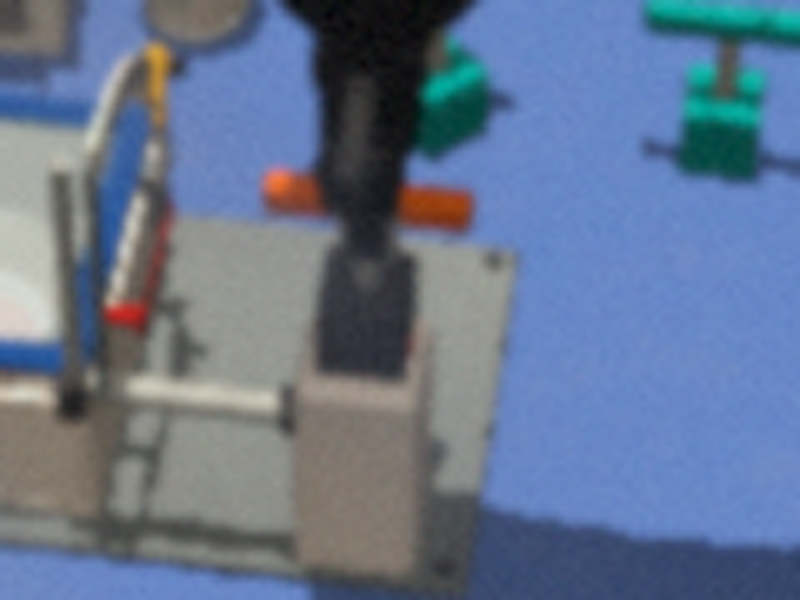

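It slid down freely. Pressing the last bit until the seat is felt.

Call:
carry_out --series "0 0 0.1 0 0;0 0 0.1 0 0;0 0 0 0 0"

```text
clock: 14.4
tcp_pos: [0.5202, 0.0354, 0.1803]
orientation: [0.052, 3.14, 0.001]
contact_force: [-2.3, -0.5, 8.3]
grip_width: 0.0104
```

Seated, with about 8–10 N on the seat. Now measuring the marker angle.

```bash
cat > f.py <<'E'
from h import *
import sys
from scipy.optimize import least_squares
n=sys.argv[1]
P={k:eyes.grab_frame(k) for k in['scene','top']}
D={k:{q:spotter.mark_of(P[k],q) for q in['pointer_tip','mark_tip']} for k in P}
for k in D:
  for q in D[k]: print(k,q,[(d['uv'],round(d['confidence'],2)) for d in D[k][q]][:3])
yaw=-.02;S=np.array([.5205,.0345,0.]);ax=np.array([np.cos(yaw),np.sin(yaw),0]);ay=np.array([-ax[1],ax[0],0])
H=S+ax*.085-ay*.005; H[2]=.085   # guess of hinge axis point in pointer plane
def pt(a,hx=0): return H+ax*hx+.105*(-np.cos(a)*ay+np.sin(a)*np.array([0,0,1.]))
for k in P:
  for q in D[k]:
    if D[k][q]:
      u=D[k][q][0]['uv'];s=min((least_squares(lambda v:proj(P[k],pt(*v))[0]-u,[a0,0],x_scale=[1,.05]) for a0 in(.1,.6,1)),key=lambda s:s.cost);print(k,q,'angle,planeshift',s.x,s.fun)
for k,(x,y) in {'scene':(240,180),'top':(280,170)}.items():
  im=cv2.resize(P[k]['color'][y:y+75,x:x+100],(800,600),interpolation=2);cv2.imwrite(f'pics/{k}{n}.png',im)
E
python3 f.py 11
```

```text
scene pointer_tip [([286.2, 228.9], 0.55)]
scene mark_tip [([314.8, 251.3], 0.71), ([286.6, 215.8], 0.38)]
top pointer_tip [([331.4, 207.9], 0.62)]
top mark_tip [([322.3, 206.7], 0.39)]
scene pointer_tip angle,planeshift [-0.1293  0.005 ] [ 0. -0.]
scene mark_tip angle,planeshift [-0.6906 -0.0769] [ 0. -0.]
top pointer_tip angle,planeshift [0.5509 0.0028] [ 0. -0.]
top mark_tip angle,planeshift [0.9185 0.0025] [0. 0.]
```

View pics/scene11.png

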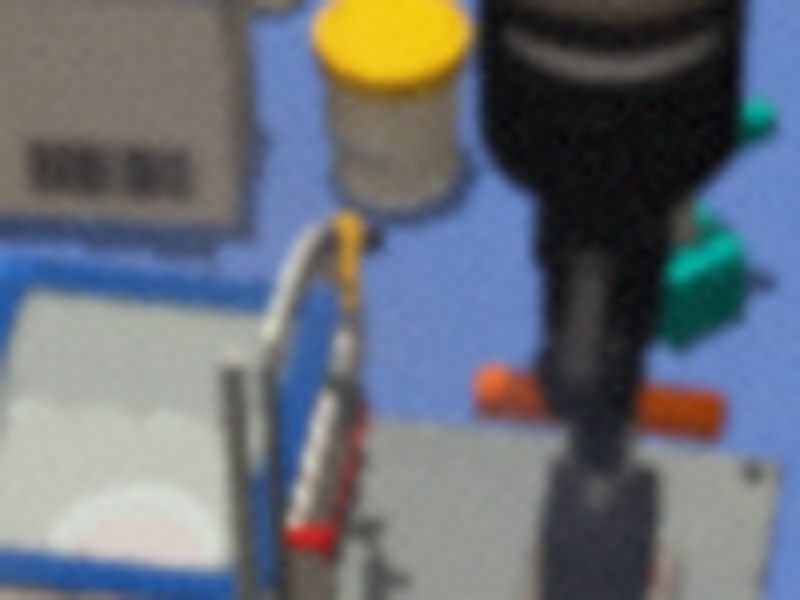

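View pics/top11.png

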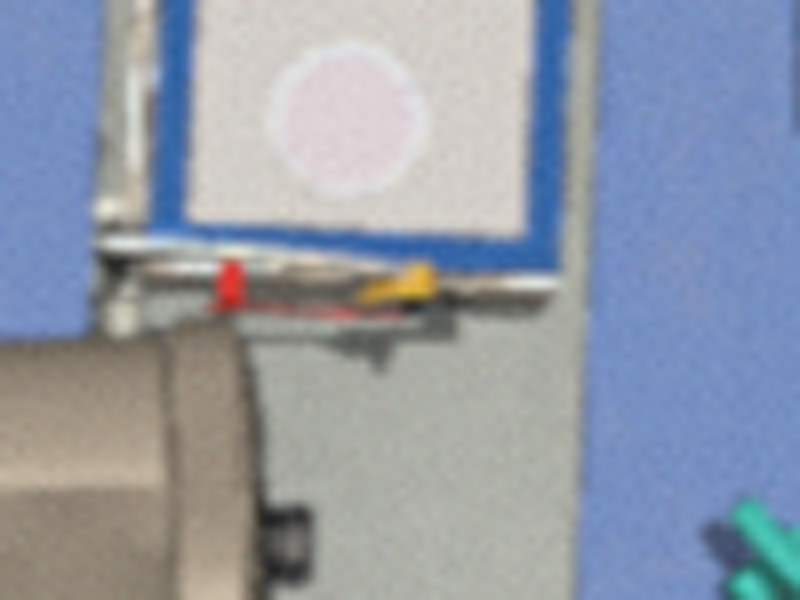

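```bash
cat > g.py <<'E'
from h import *
from scipy.optimize import least_squares
P={k:eyes.grab_frame(k) for k in['scene','top']}
T=P['top'];S=P['scene']
pp=atz(T,(331.2,208.7),.085);print('pointer tip0',pp, atz(T,(331.4,207.9),.085), 'scene',atz(S,(286.2,228.9),.085),atz(S,(240+362/8,180+405/8),.085))
print('pred hinge', 'shaft y -.005')
for yh in [.026,.030,.034]:
  for uv in [(324.7,207.3),(323.5,207),(322.3,206.7)]:
    o,d=ray(T,uv)
    def f(v): a,x=v; return proj(T,[[x,yh-.105*np.cos(a),.085+.105*np.sin(a)]])[0]-uv
    s=least_squares(f,[.7,.605]);print('top',yh,uv,s.x)
  for uv in [(283.7,218.8),(286,218),(284.5,217.5)]:
    def f(v): a,x=v; return proj(S,[[x,yh-.105*np.cos(a),.085+.105*np.sin(a)]])[0]-uv
    s=least_squares(f,[.7,.605]);print('scene',yh,uv,s.x)
E
python3 g.py
```

```text
pointer tip0 [ 0.6096 -0.0627  0.085 ] [ 0.6119 -0.0633  0.085 ] scene [ 0.606 -0.063  0.085] [ 0.6076 -0.0563  0.085 ]
pred hinge shaft y -.005
top 0.026 (324.7, 207.3) [0.8587 0.6054]
top 0.026 (323.5, 207) [0.8999 0.6059]
top 0.026 (322.3, 206.7) [0.9397 0.6064]
scene 0.026 (283.7, 218.8) [0.2331 0.6139]
scene 0.026 (286, 218) [0.2813 0.6074]
scene 0.026 (284.5, 217.5) [0.3012 0.6113]
top 0.03 (324.7, 207.3) [0.8064 0.6058]
top 0.03 (323.5, 207) [0.8497 0.6063]
top 0.03 (322.3, 206.7) [0.8912 0.6068]
scene 0.03 (283.7, 218.8) [0.285 0.613]
scene 0.03 (286, 218) [0.3378 0.6064]
scene 0.03 (284.5, 217.5) [0.3598 0.6102]
top 0.034 (324.7, 207.3) [0.7512 0.6062]
top 0.034 (323.5, 207) [0.7971 0.6066]
top 0.034 (322.3, 206.7) [0.8407 0.6071]
scene 0.034 (283.7, 218.8) [0.3422 0.6119]
scene 0.034 (286, 218) [0.4016 0.6053]
scene 0.034 (284.5, 217.5) [0.4269 0.6091]
```

Call:
carry_out --series "0 0 0 -0.1 0;0 0 0 -0.1 0;0 0 0 -0.1 0;0 0 0 -0.1 0;0 0 0 -0.1 0;0 0 0 0 0;0 0 0 0 0"

```text
clock: 15.68
tcp_pos: [0.5206, 0.0347, 0.1802]
orientation: [-0.726, 3.055, -0.001]
contact_force: [-2.1, -1.7, 6.2]
grip_width: 0.0102
```

```bash
python3 f.py 12; python3 e.py 12z
```

```text
scene pointer_tip [([284.3, 220.6], 0.76)]
scene mark_tip [([286.9, 217.9], 0.53)]
top pointer_tip [([329.1, 206.5], 0.82)]
top mark_tip [([200.7, 252.5], 0.56), ([325.1, 208.2], 0.43)]
scene pointer_tip angle,planeshift [0.1729 0.0091] [0. 0.]
scene mark_tip angle,planeshift [0.3152 0.0011] [0. 0.]
top pointer_tip angle,planeshift [0.6635 0.0055] [0. 0.]
top mark_tip angle,planeshift [ 3.0385 -0.1334] [61.0223  2.2535]
F [-0.8378 -1.8647  5.8961] M [-0.3805  0.2228 -0.0626] w 0.010354459812974393 j [-0.3923  0.2974  0.2472  1.9943 -0.0945  0.8587  1.9434]
t 16.075 tcp [0.5206 0.0347 0.1803] M z [ 0.0019 -0.     -1.    ] yaw_y 2.037311181611064 shift cm [-0.0016  0.0609 -0.0144]
tool yaw 0.4973111816110638
```

View pics/scene12.png

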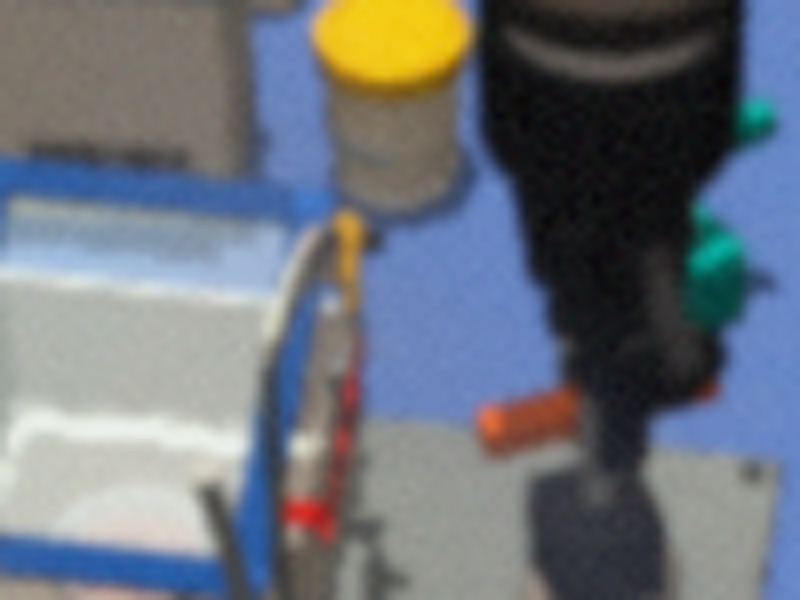

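View pics/top12.png

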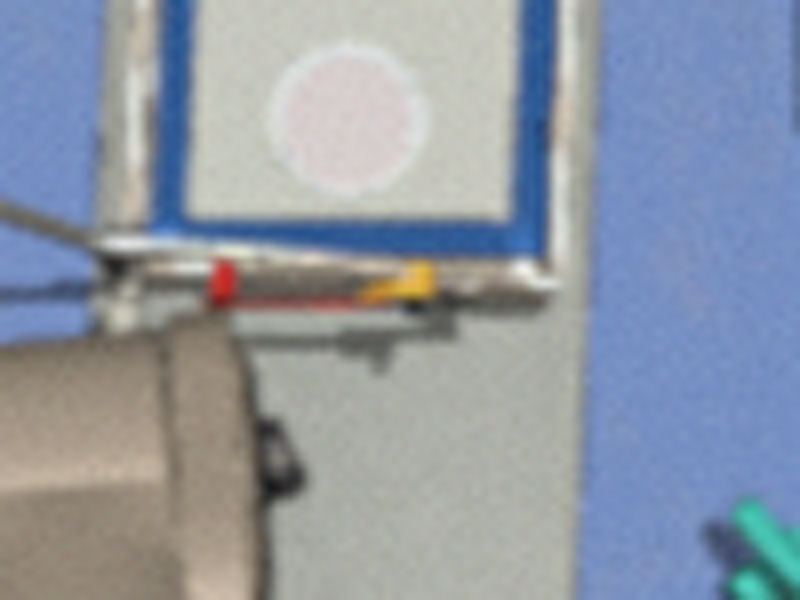

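The flap rises with the key; the pointer tip in scene is about (357,345) zoomed, the marker tip about (350,312). A bit more.

Call:
carry_out --series "0 0 0 -0.08 0;0 0 0 -0.07 0;0 0 0 0 0;0 0 0 0 0"

```text
clock: 16.58
tcp_pos: [0.5207, 0.0346, 0.1803]
orientation: [-0.952, 2.992, -0.001]
contact_force: [-0.4, -1.3, 4.9]
grip_width: 0.0106
```

```bash
python3 f.py 13; python3 e.py 13z; python3 - <<'E'
from h import *
save(eyes.grab_frame('wrist'),'w13')
E
```

```text
scene pointer_tip [([282.9, 218.6], 0.79), ([287.0, 217.1], 0.37), ([313.1, 251.8], 0.31)]
scene mark_tip [([285.5, 216.5], 0.38)]
top pointer_tip [([327.7, 206.2], 0.8)]
top mark_tip [([323.0, 205.8], 0.56)]
scene pointer_tip angle,planeshift [0.2597 0.0123] [0. 0.]
scene mark_tip angle,planeshift [0.389  0.0042] [ 0. -0.]
top pointer_tip angle,planeshift [0.7231 0.0058] [0. 0.]
top mark_tip angle,planeshift [0.8961 0.0051] [0. 0.]
F [-0.9058 -1.6024  5.6026] M [-0.4346  0.1743 -0.0721] w 0.010193241369251994 j [-0.368   0.2963  0.218   1.9927 -0.0828  0.8588  2.082 ]
t 16.975 tcp [0.5207 0.0347 0.1803] M z [ 0.0022 -0.0002 -1.    ] yaw_y 2.187269600561306 shift cm [-0.005   0.0754 -0.0149]
tool yaw 0.6472696005613061
```

View pics/scene13.png

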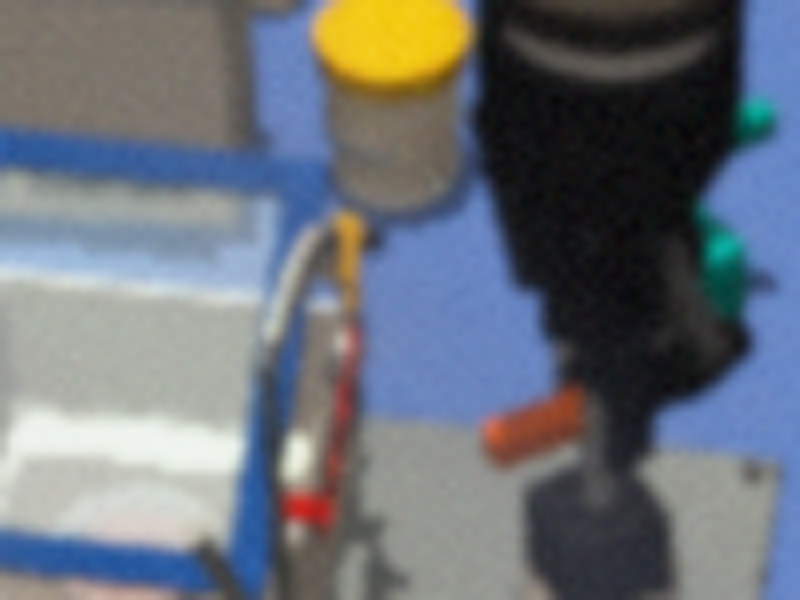

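View pics/top13.png

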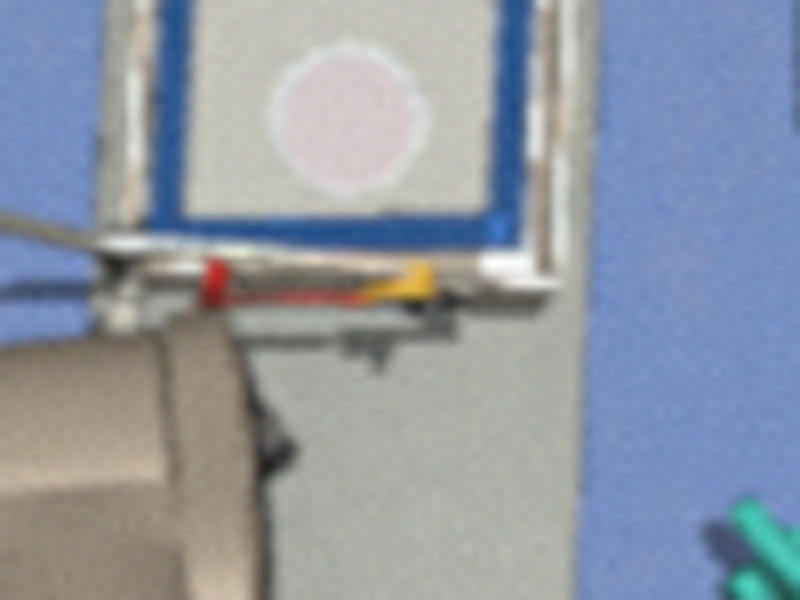

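View pics/w13.png

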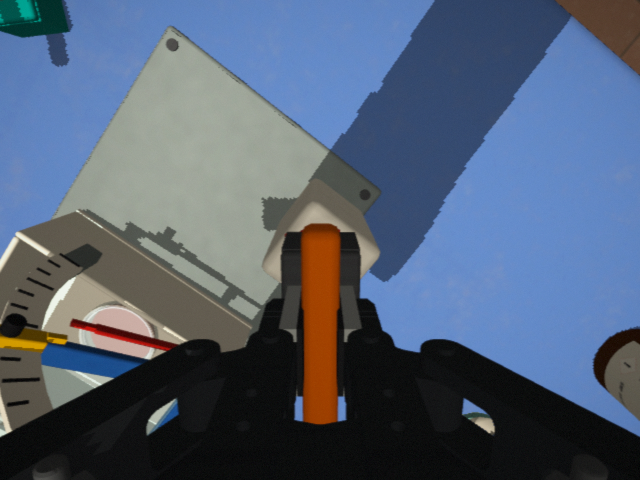

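The wrist view now shows both: pointer tip at (72,323), marker tip at (67,339). Computing angles from those rays in the pointer plane.

```bash
cat > k.py <<'E'
from h import *
def ang(uvs,xp,yh):
    o=r.get_obs();p=eyes.grab_frame('wrist')
    for n,uv in uvs.items():
        c,d=ray(p,uv,o);N=np.array([np.cos(-.02),np.sin(-.02),0]);s=(xp-c@N)/(d@N);X=c+s*d
        v=np.array([yh-X[1],X[2]-.085]);print(n,X,'r',np.hypot(*v),'a',np.arctan2(v[1],v[0]))
E
python3 - <<'E'
from k import *
for xp in(.604,.607,.610):
  for yh in(.028,.032): ang({'ptr':(72,323),'mark':(67,339)},xp,yh)
E
```

```text
ptr [ 0.6032 -0.0463  0.1437] r 0.09473224030265948 a 0.6687683084244185
mark [ 0.6033 -0.0421  0.1539] r 0.09834177937428747 a 0.7768750686552698
ptr [ 0.6032 -0.0463  0.1437] r 0.09789686383401368 a 0.6430074070900691
mark [ 0.6033 -0.0421  0.1539] r 0.10122429275198377 a 0.7487836479745453
ptr [ 0.6062 -0.0473  0.1399] r 0.09317563297600706 a 0.6303930383850712
mark [ 0.6063 -0.043   0.1504] r 0.09648409254979741 a 0.7441924116013665
ptr [ 0.6062 -0.0473  0.1399] r 0.0964477053853867 a 0.6059308657909037
mark [ 0.6063 -0.043   0.1504] r 0.09947506380071508 a 0.7169256212857898
ptr [ 0.6092 -0.0482  0.1362] r 0.09179156751469489 a 0.59159329632082
mark [ 0.6092 -0.0438  0.1468] r 0.09477150136960866 a 0.7109768333131653
ptr [ 0.6092 -0.0482  0.1362] r 0.09514742197486749 a 0.5682128956173577
mark [ 0.6092 -0.0438  0.1469] r 0.09784788734097075 a 0.6843562039924265
```

Remaining difference is about 0.11 rad.

Call:
carry_out --series "0 0 0 -0.06 0;0 0 0 -0.05 0;0 0 0 0 0;0 0 0 0 0"

```text
clock: 17.82
tcp_pos: [0.5207, 0.0346, 0.1802]
orientation: [-1.114, 2.935, -0.002]
contact_force: [-0.2, -2.8, 6.2]
grip_width: 0.01
```

```bash
python3 f.py 14; python3 e.py 14z; python3 - <<'E'
from h import *
p=eyes.grab_frame('wrist');save(p,'w14');cv2.imwrite('pics/w14z.png',cv2.resize(p['color'][260:410,0:200],(800,600),interpolation=2))
E
```

```text
scene pointer_tip [([285.3, 217.6], 0.84)]
scene mark_tip [([283.8, 219.3], 0.37)]
top pointer_tip [([322.9, 206.6], 0.92)]
top mark_tip [([323.5, 205.9], 0.49)]
scene pointer_tip angle,planeshift [ 1.2728 -0.0079] [0. 0.]
scene mark_tip angle,planeshift [0.2299 0.0101] [ 0. -0.]
top pointer_tip angle,planeshift [0.8986 0.0029] [0. 0.]
top mark_tip angle,planeshift [0.8791 0.005 ] [0. 0.]
F [-1.325  -2.3082  5.4338] M [-0.5851  0.0847 -0.0588] w 0.010485477731593935 j [-0.3504  0.2957  0.1967  1.9915 -0.0744  0.8588  2.1832]
t 18.225 tcp [0.5208 0.0346 0.1803] M z [ 0.0024 -0.0003 -1.    ] yaw_y 2.2965749564259252 shift cm [-0.0145  0.0871 -0.0134]
tool yaw 0.7565749564259252
```

View pics/w14z.png

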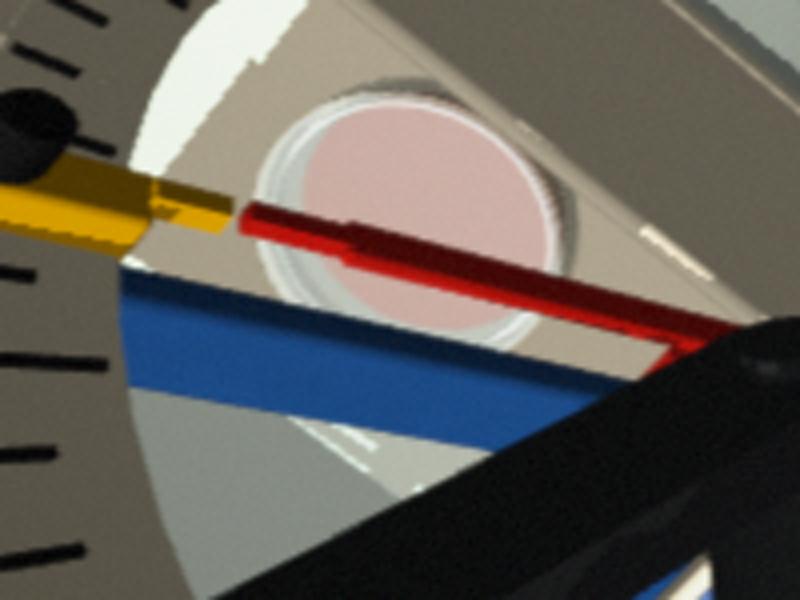

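View pics/scene14.png

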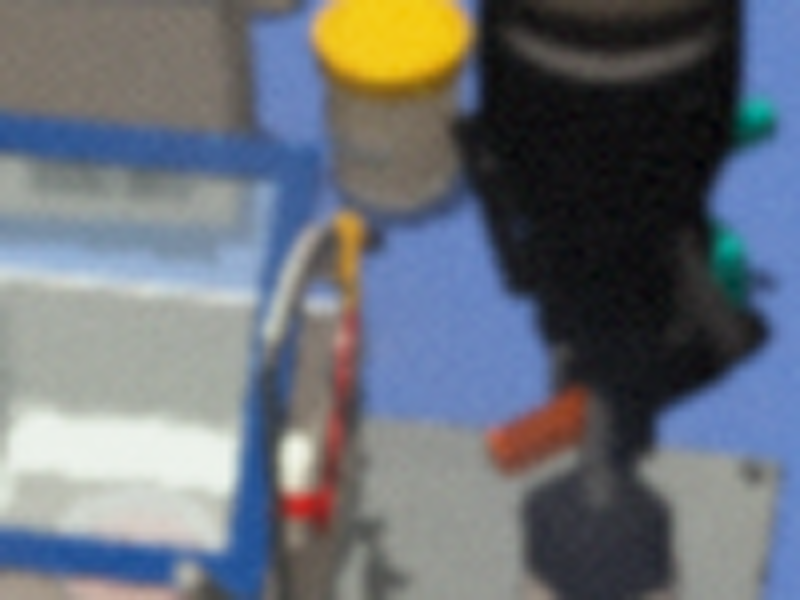

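View pics/s14z.png

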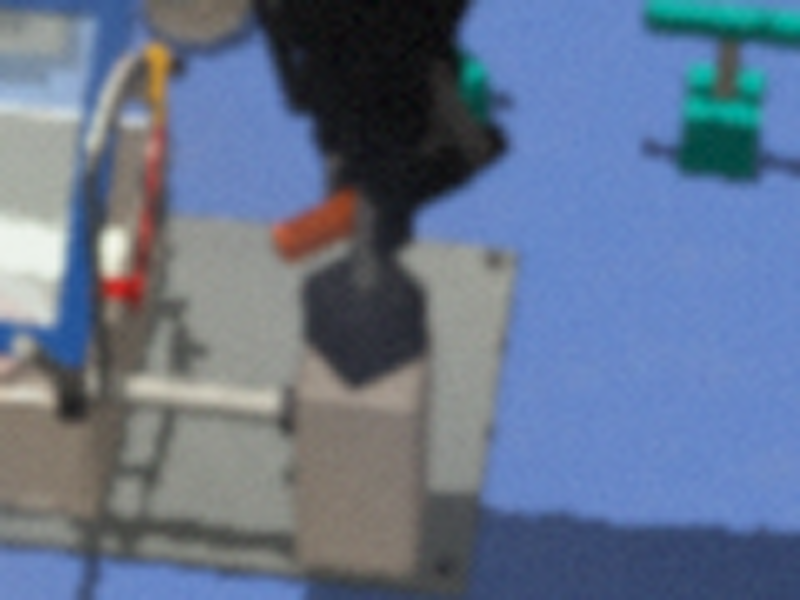

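In the wrist close-up the red pointer points straight at the yellow marker's tip: (243,218) against (232,215) zoomed, about 2 to 3 pixels apart. I'll hold briefly to confirm it is steady.

Call:
carry_out --series "0 0 0 0 0;0 0 0 0 0;0 0 0 0 0;0 0 0 0 0"

```text
clock: 18.77
tcp_pos: [0.5208, 0.0346, 0.1803]
orientation: [-1.114, 2.935, -0.002]
contact_force: [-0.3, -3.0, 5.3]
grip_width: 0.0105
```

```bash
python3 - <<'E'
from h import *
p=eyes.grab_frame('wrist');a=cv2.imread('pics/w14.png');d=cv2.absdiff(a,p['color']);print('diff near pointer',d[260:345,0:180].mean(),(d[260:345,0:180].max(2)>40).sum())
o=r.get_obs();print(o['clock'],o['contact_force'],o['grip_width'],abs(o['qvel']).max())
print(r.hand_in())
E
```

```text
diff near pointer 1.332069716775599 0
18.825 [-0.7326 -2.7701  6.3659] 0.01023634796269115 0.0016169804706317483
the job is handed in; nothing more can be done
None
```

The job is handed in at about 18.8 s of the 48 s allowed. I gripped the orange key by its bar and stood it on the square shaft while the flap was closed. I then turned it about 0.76 rad counterclockwise and left it gripped and pressed lightly on its seat.

**Last checks:**
- **Alignment:** in the wrist picture the red pointer points at the tip of the yellow marker, about 2–3 pixels away, which I judge to be roughly 2 mm.
- **Stillness:** two wrist pictures taken about 0.6 s apart showed no change around the pointer.
- **Key:** about 5–6 N pressed it onto the seat, and the fingers measured about 10 mm apart on the bar. The bar is 12 mm wide, so this reads slightly low.
- **Bystanders:** I did not measure the marker, bottle, cup and timer again at the end. I saw no contact with any of them in the pictures or the force readings.

**Disagreements:**
- **Shaft position:** the cameras differed by about 2 mm in x, so I used a middle value and the key slid down without resistance.
- **Pointer and marker angles:** the networks' scene-camera results for the final angles were not usable. Their top-camera results put pointer and marker within 0.02 rad of each other.

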